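# Put the marker away in the push-latch drawer

### The arm

A 6-joint arm with a two-finger parallel gripper is mounted at the origin on a cart in front of the work surface, level with it; the furniture and walls round the work are solid. World frame = base frame: x ahead of the robot, y to its left, z up, the work surface at z = 0. Lengths are in mm, angles in degrees, forces in N, time in s.
With the tool pointing down it reaches from about 350 to 850 mm from the base axis. Payload 8.1 kg.
Tool frame: the origin (TCP) lies midway between the tips of the shut fingers; the grasp point (between the pads) lies 19 mm behind it; z points along the fingers, y is the line along which they close (so a half turn about z gives the same grasp; the last joint's range is limited). The gripper opens to 85 mm and grips with 20 to 120 N. Pads are 22 mm wide; open, the fingers measure 114 mm over their backs; the gripper's body (76 mm by 85 mm) begins 54 mm behind the grasp point. The pads swing forward as they close: fully open they stand 13 mm farther back than shut.
Start: joints at [-74.049, 7.471, 85.268, -0, 87.261, -4.893], TCP at [213.517, -560.728, 209.592] pointing down, gripper open.
Joint ranges: [-169.43, 169.43], [-51.17, 129.36], [1.28, 143.12], [-76.62, 256.62], [0, 156.53], [-152.29, 152.29]. Speed limits (degrees/s): [136.94, 136.94, 159.86, 180, 180, 180].

### API

Orientations are given as [roll, pitch, yaw] about the fixed x, y, z axes, in that order (R = Rz(yaw) Ry(pitch) Rx(roll)).
In Python, from bench import sense, snapshot, camera_params, hand_in, masks_of, pinpoint gives the robot as it stands.
- The arm moves only by the tool step_arm, never from a script. Its argument "targets" is a list of rows, each an object with "angular": the turn, a rotation vector about the tool's x, y, z scaled (see below), a list of three; "dp": the shift along the tool's x, y, z scaled (see below), a list of three; "fingers": the closure, from 0 (fully open) to 1 (shut). A call has exactly 8 rows; each row is the pose to reach, as a shift and turn from the pose commanded when the call began, along the tool's axes at that moment, turning the shorter way round; what a row does not reach only later rows make up. The controller multiplies each number of a shift by 0.2 m and each number of a turn by 180 degrees. A row lasts 1/8 s, in which the tool goes at most 62.5 mm and 10.7 degrees, less where a joint would pass 70% of its speed; a pose out of reach is approached as far as the arm can. A call with a number of a shift or a turn outside -1 to 1 is refused whole. A call with a gripper value outside its range is refused whole. The fingers move at their own pace and stop on an object; "newtons" is the grip in N (left out, the last holds). Time passes only in rows, so rows that repeat a pose let the fingers close, or fill a call up. It gives the time, the measured TCP pose, the force, the opening and the grip force at its end, in the units of the state.
- sense(): the state, without advancing time (a new reading comes with each control period).
- snapshot(name): name is "side" or "top" or "wrist"; returns the picture (384x512x3 uint8, blue, green, red); there is no depth.
- camera_params(name): a dict with "vfov" (degrees; the focal length in pixels is half the picture's height over the tangent of half this angle, whatever the lens; pixels are square), "cx", "cy" (the principal point, pixels), "R" (3x3) and "t" (3): a world point X has camera coordinates R X + t. Camera axes: x right, y down, z forward; pixel columns grow to the right and rows downward; lengths in mm; the calibration is good to about 2 mm. A picture is of the moment at which its call begins: read the wrist's pose just before it. camera_params takes no time and is no camera call; for the wrist camera it gives the pose at the moment of the call.
- hand_in(): hands the job in; it is judged then, once.
Trained networks look in the newest picture that a camera, given by its name, has taken for a name from the list of things; names that differ only in an ending like _2 or _b are one class to them, and where a whole thing is asked for, a point or a joint stands for the part that bears it (a point fixed in the world has none). Each returns a list of dicts, best first, with "conf" (0 to 1); they miss things now and then, are a little off and sometimes report something else, mostly with a low value. They report only what shows in the picture. A call takes as long as a camera call.
- masks_of(camera, label): "pixels" (384x512 bool, what is visible of it) and "at" ([column, row] in pixels, amid what is visible of it).
- pinpoint(camera, label): "at" ([column, row] in pixels: a listed point, or the origin of a listed thing).
The state is a dict: "time": time; "joint_pos": joint angles; "qd": joint speeds; "joint_efforts": joint torques, N m; "tool_pos": TCP position; "tcp_rot": TCP orientation; "ft_force": force on the tool from outside, world axes, zero at the start; "wrist_torque": the same for the moment, N m; "finger_gap": finger opening in mm; "grip_force": force on a finger pad.
Only numpy, scipy, OpenCV 4.12 (cv2) and the standard library are available. Lean on these libraries where they do the work, as an engineer would, in place of code of your own. Each camera call takes 0.05 s, during which the arm holds its last target. There are 200 camera calls.

### The job

Press the front of the little wooden drawer unit so that its drawer springs open, lay the marker in the drawer and let go of it, then push the drawer in until it latches and stays shut. Press gently, never harder than 15 N, and leave the scraper, scissors and tongs where they lie.

Things in the scene. Friction and masses are not known exactly. Their poses are not given: they have to be found in the camera images.
- unit: fixed wooden drawer unit, 160 (x) x 176 (y) x 55 (z) mm; origin at the centre of its underside; its own -x side is the front, roughly facing the robot (yaw varies); the drawer comes out along its -x. Shut, pressing the drawer in against its buffer and letting go frees it; open, pushing it in against the buffer and letting go latches it (too little: it stays as it was, or springs out again)
- drawer (a joint): how far the drawer is out, m: 0 latched, 0.090 fully out, negative when pressed in. A spring of 2 to 4 N (up to 7 N midway), damped to 0.1 m/s, drives it all the way out once freed if nothing is in its way. 4 to 17 mm in past the latched place (hidden, differs each time) it meets a stiff rubber buffer, 4 to 8 N per mm; the catch works once a push of 10 N is held 0.1 s; over 15 N is too hard
- press_plate (a point): centre of the outer face of the steel press plate (50 wide, 30 high, 4 thick, mm) on the drawer front, 30 mm above the table; moves with the drawer; its x axis points inward, the way to push. The wooden front behind it is 180 wide, 2 to 55 mm above the table, 10 mm thick, and stands 22 mm off the unit when latched
- tray_floor (a point): centre of the drawer's inner floor, 14 mm above the table; moves with the drawer; axes as unit. Inside: 106 mm along x, 142 mm along y, walls 26 mm high above the floor (front 41 mm), open at the top; sprung out, it lies wholly in front of the unit
- marker_mid (a point): middle of the felt marker, half-way up: a round-looking pen lying on the table, 17 mm thick, 128 mm long along its own y, 14 g; it fits in the drawer only crosswise (along the drawer's y)
- scraper: dough scraper lying flat, 99 x 126 x 20 mm, bystander; origin at the centre of its underside
- scissors: scissors lying flat, 206 x 84 x 11 mm, bystander; origin at the centre of the underside
- tongs: spring tongs lying flat, 204 x 40 x 24 mm, bystander; origin at the centre of the underside

How it is judged (in metres and radians):
On the way, in this order (a step that is already met when the one before it is completed fails the run):
1. the drawer has sprung open (value of joint drawer above 0.075 m), for 0.2 s.
2. the marker lies in the open drawer, let go (value of joint drawer above 0.06 m and x of marker_mid in the frame of tray_floor between -0.046 and 0.046 m and y of marker_mid in the frame of tray_floor between -0.03 and 0.03 m and z of marker_mid in the frame of tray_floor below 0.016 m and contact force between the fingers and marker below 0.05 N), for 0.2 s.
At the end, for the whole second after the job is handed in: the drawer is latched shut (within 3 mm of its latched place, held there by the catch alone) with the marker lying flat on its floor, at rest (value of joint drawer between -0.003 and 0.003 m and x of marker_mid in the frame of tray_floor between -0.046 and 0.046 m and y of marker_mid in the frame of tray_floor between -0.03 and 0.03 m and z of marker_mid in the frame of tray_floor below 0.016 m and linear speed of marker below 0.02 m/s); the robot touches nothing.
It fails at once if the drawer or its unit is pressed harder than 15 N (contact force between any of the fingers, the arm and unit above 15 N).
It fails at once if a bystander (scraper, scissors or tongs) is moved more than 2 cm (distance of any of scraper, scissors, tongs from where it was at the start of the episode above 0.02 m).
It also fails if it takes over 72 s, if anything falls off the work surface, if the arm or the gripper's body presses on something with over 40 N, if the wrist force passes 120 N, or if a joint passes its speed limit or range.

## Working session

There is one attempt and no reset: what is moved stays moved. The work goes in short steps, Python scripts to look and compute and a tool call to move; the robot and the scene stay as the last step left them, time stands still between calls to the robot, and variables do not carry over. Pictures are saved under pics/ and viewed, at most 10 in all, crops included, and the job is handed in when it is done.

Besides the shell and the picture viewer there is one more tool, called after ">>>" as name(argument=value, ...) on one line, values as JSON. step_arm: Moves the arm, as the interface text tells. Its arguments: {"type":"object","properties":{"targets":{"type":"array","items":{"type":"object","properties":{"angular":{"type":"array","items":{"type":"number","minimum":-1,"maximum":1}},"dp":{"type":"array","items":{"type":"number","minimum":-1,"maximum":1}},"fingers":{"type":"number"}}}},"newtons":{"type":"number"}},"required":["targets"]}

```bash
mkdir -p pics; cat > h.py <<'E'
import numpy as np, cv2
from bench import *
from scipy.spatial.transform import Rotation as Ro
def ray(cam,px):
    p=camera_params(cam); f=192/np.tan(np.radians(p["vfov"]/2))
    R=np.array(p["R"]);t=np.array(p["t"])
    d=R.T@np.array([(px[0]-p["cx"])/f,(px[1]-p["cy"])/f,1]); return -R.T@t,d
def onz(cam,px,z):
    o,d=ray(cam,px); return o+d*(z-o[2])/d[2]
def proj(cam,X):
    p=camera_params(cam); f=192/np.tan(np.radians(p["vfov"]/2))
    c=np.array(p["R"])@np.array(X)+np.array(p["t"]); return np.array([p["cx"]+f*c[0]/c[2],p["cy"]+f*c[1]/c[2]])
def tool():
    s=sense(); return np.array(s["tool_pos"]),Ro.from_euler("xyz",s["tcp_rot"],degrees=True)
def rel(X,R=None):
    "shift (scaled) and turn (scaled) to TCP position X, Rotation R"
    p,r=tool(); dp=r.inv().apply(np.array(X)-p)/200
    a=(r.inv()*R).as_rotvec()/np.pi if R is not None else np.zeros(3)
    return dp.round(4),a.round(4)
E
cat > a.py <<'E'
from h import *
np.set_printoptions(precision=1,suppress=True)
s=sense();print(s)
for c in ["top","side"]:
    im=snapshot(c); cv2.imwrite(f"pics/{c}0.png",im)
    for l,z in [("unit",0),("press_plate",30),("tray_floor",14),("marker_mid",8.5),("scraper",0),("scissors",0),("tongs",0)]:
        print(c,l,[(np.round(d["conf"],2),np.array(d["at"]),onz(c,d["at"],z)) for d in pinpoint(c,l)[:2]])
    for l in ["marker_mid","press_plate","unit"]:
        for d in masks_of(c,l)[:1]:
            m=d["pixels"].astype(np.uint8); r=cv2.minAreaRect(cv2.findNonZero(m)); print(c,l,round(d["conf"],2),m.sum(),r, [onz(c,b,{"marker_mid":8.5,"press_plate":30,"unit":55}[l]) for b in cv2.boxPoints(r)])
E
python3 a.py
```

```text
{'time': 0.0, 'joint_pos': array([-74.1,   7.5,  85.3,   0. ,  87.3,  -4.9]), 'qd': array([-0. ,  0.1, -0. , -0.1,  0.1, -0. ]), 'joint_efforts': array([ -0. , -56.9, -50.1,  -0. ,   0. ,  -0. ]), 'tool_pos': array([ 213.3, -560.2,  208.5]), 'tcp_rot': array([-179.9,   -0. ,   20.8]), 'ft_force': array([0.1, 0.1, 0.1]), 'wrist_torque': array([0., 0., 0.]), 'grip_force': 0.0, 'finger_gap': 85.68167771701901}
top unit [(np.float64(0.56), array([149.8, 176.3]), array([632.5, 386.1,   0. ]))]
top press_plate [(np.float64(0.66), array([147.3, 220.7]), array([510.9, 383. ,  30. ]))]
top tray_floor [(np.float64(0.73), array([147.3, 191.9]), array([588.1, 388.4,  14. ]))]
top marker_mid [(np.float64(0.85), array([351.6, 240.6]), array([ 446.9, -134.6,    8.5]))]
top scraper [(np.float64(0.65), array([254. , 247.2]), array([437.7, 114.5,   0. ])), (np.float64(0.46), array([147.5, 177.1]), array([630.6, 392.2,   0. ]))]
top scissors [(np.float64(0.97), array([361.4, 136.2]), array([ 723.6, -179.6,    0. ]))]
top tongs [(np.float64(0.49), array([310.2, 147.9]), array([696. , -41.9,   0. ]))]
to
[... 1147 characters left out ...]
5.39999389648438), (6.260990142822266, 23.702320098876953), 26.56505012512207) [array([460. , -73.4,   8.5]), array([ 468.4, -227.7,    8.5]), array([ 446.7, -213. ,    8.5]), array([440.6, -62.5,   8.5])]
side press_plate 0.69 1922 ((212.7077178955078, 280.26153564453125), (28.279916763305664, 85.08782196044922), 29.744882583618164) [array([547.4, 478.9,  30. ]), array([586.7, 242.1,  30. ]), array([511.6, 271.4,  30. ]), array([490.6, 491.2,  30. ])]
side unit 0.56 8006 ((173.2268524169922, 272.10968017578125), (120.95858001708984, 84.59781646728516), 13.828651428222656) [array([668.2, 525.8,  55. ]), array([824.9, 284.6,  55. ]), array([511.5, 290.3,  55. ]), array([446.4, 507.1,  55. ])]
```

```bash
python3 -c "
import cv2
cv2.imwrite('pics/c1.png',cv2.resize(cv2.imread('pics/top0.png')[90:290,80:440],None,fx=2.2,fy=2.2,interpolation=cv2.INTER_CUBIC))"
```

```text
(no output)
```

View pics/c1.png

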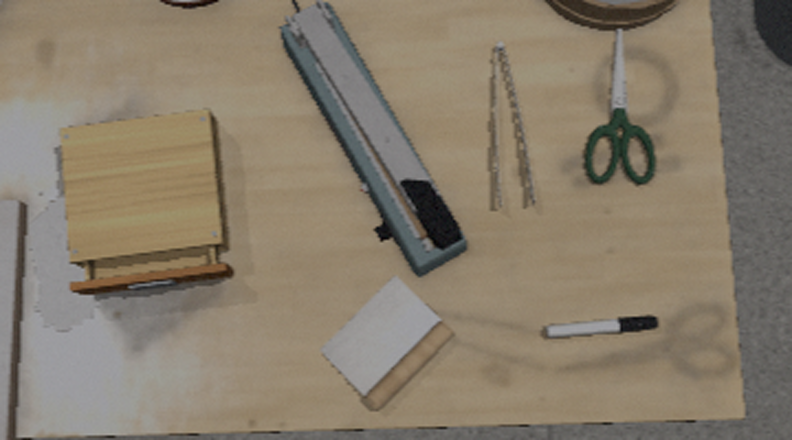

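View pics/side0.png

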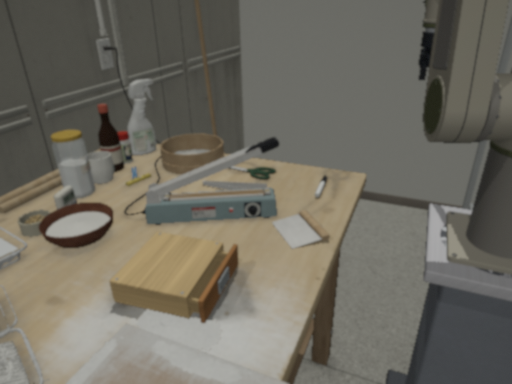

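The top view shows the unit with its latched drawer front at about (148, 213). The marker is at (352, 240), almost parallel to y, and the scraper is at (254, 247). A heat sealer stands between them at x > 500. The side view agrees.

```bash
cat > b.py <<'E'
from h import *
np.set_printoptions(precision=1,suppress=True)
C=[onz("top",(80+u/2.2,90+v/2.2),55) for u,v in [(62,128),(212,110),(222,243),(70,262)]]
print(np.array(C)); c=np.mean(C,0); print(c)
for a,b in [(0,3),(1,2)]: d=C[a]-C[b]; print(np.hypot(*d[:2]),np.degrees(np.arctan2(d[1],d[0])))
for a,b in [(0,1),(3,2)]: d=C[a]-C[b]; print(np.hypot(*d[:2]),np.degrees(np.arctan2(-d[0],d[1])))
m=[onz("top",(80+u/2.2,90+v/2.2),8.5) for u,v in [(545,330.5),(657,322.5)]];print(m)
print(onz("top",(80+420/2.2,90+270/2.2),50))
print(rel([400,-200,220]))
E
python3 b.py
```

```text
[[697.6 479.8  55. ]
 [713.4 304.6  55. ]
 [556.3 292.6  55. ]
 [539.8 466.   55. ]]
[626.8 385.8  55. ]
158.39972198204623 5.015398220483355
157.522759894684 4.358557780049555
175.91495789597644 5.143771569652069
174.11342627825212 5.437093054150652
[array([449.6, -74.1,   8.5]), array([ 455. , -203.7,    8.5])]
[519.2  68.7  50. ]
(array([ 1.5, -1.4, -0.1]), array([0., 0., 0.]))
```

>>> step_arm(targets=[{"dp": [0.757, -0.675, 0], "angular": [0, 0, 0], "fingers": 1}, {"dp": [0.757, -0.675, 0], "angular": [0, 0, 0], "fingers": 1}, {"dp": [0.757, -0.675, 0], "angular": [0, 0, 0], "fingers": 1}, {"dp": [0.757, -0.675, 0], "angular": [0, 0, 0], "fingers": 1}, {"dp": [0.757, -0.675, 0], "angular": [0, 0, 0.088], "fingers": 1}, {"dp": [0.757, -0.675, 0], "angular": [0, 0, 0.088], "fingers": 1}, {"dp": [0.757, -0.675, 0], "angular": [0, 0, 0.088], "fingers": 1}, {"dp": [0.757, -0.675, 0], "angular": [0, 0, 0.088], "fingers": 1}], newtons=40)

```text
time: 2.1
tool_pos: [306.7, -381.1, 209.6]
tcp_rot: [180.0, 0.0, 5.1]
ft_force: [-0.1, 0.2, 0.3]
finger_gap: -0.1
grip_force: 0.0
```

>>> step_arm(targets=[{"dp": [0.54, -0.86, 0], "angular": [0, 0, 0], "fingers": 1}, {"dp": [0.54, -0.86, 0], "angular": [0, 0, 0], "fingers": 1}, {"dp": [0.54, -0.86, 0], "angular": [0, 0, 0], "fingers": 1}, {"dp": [0.54, -0.86, 0], "angular": [0, 0, 0], "fingers": 1}, {"dp": [0.54, -0.86, 0], "angular": [0, 0, 0], "fingers": 1}, {"dp": [0.54, -0.86, 0], "angular": [0, 0, 0], "fingers": 1}, {"dp": [0.54, -0.86, 0], "angular": [0, 0, 0], "fingers": 1}, {"dp": [0.54, -0.86, 0], "angular": [0, 0, 0], "fingers": 1}])

```text
time: 3.1
tool_pos: [399.1, -200.8, 209.5]
tcp_rot: [-180.0, 0.0, 4.9]
ft_force: [0.1, 0.7, -0.8]
finger_gap: -0.1
grip_force: 0.0
```

```bash
cat > c.py <<'E'
from h import *
np.set_printoptions(precision=1,suppress=True)
im=snapshot("wrist"); cv2.imwrite("pics/w1.png",im)
print([(np.round(d["conf"],2),np.array(d["at"]),onz("wrist",d["at"],8.5)) for d in pinpoint("wrist","marker_mid")[:2]])
for d in masks_of("wrist","marker_mid")[:1]:
    m=d["pixels"].astype(np.uint8); r=cv2.minAreaRect(cv2.findNonZero(m)); print(round(d["conf"],2),m.sum(),r,onz("wrist",r[0],8.5),[onz("wrist",b,8.5) for b in cv2.boxPoints(r)])
E
python3 c.py
```

```text
[(np.float64(0.87), array([201., 109.]), array([ 452.8, -139.1,    8.5]))]
0.57 1772 ((200.48277282714844, 111.7069091796875), (121.1162109375, 16.026935577392578), 0.8184555172920227) [ 450.  -138.5    8.5] [array([436.8, -73.8,   8.5]), array([453.5, -74.4,   8.5]), array([ 462.9, -202.4,    8.5]), array([ 446.3, -203.7,    8.5])]
```

>>> step_arm(targets=[{"dp": [0.09, -0.99, 0], "angular": [0, 0, 0], "fingers": 1}, {"dp": [0.09, -0.99, 0], "angular": [0, 0, 0], "fingers": 1}, {"dp": [0.09, -0.99, 0], "angular": [0, 0, 0], "fingers": 1}, {"dp": [0.09, -0.99, 0], "angular": [0, 0, 0], "fingers": 1}, {"dp": [0.09, -0.99, 0], "angular": [0, 0, 0], "fingers": 1}, {"dp": [0.09, -0.99, 0], "angular": [0, 0, 0], "fingers": 1}, {"dp": [0.09, -0.99, 0], "angular": [0, 0, 0], "fingers": 1}, {"dp": [0.09, -0.99, 0], "angular": [0, 0, 0], "fingers": 1}])

```text
time: 4.25
tool_pos: [400.2, -2.1, 209.5]
tcp_rot: [180.0, 0.0, 4.9]
ft_force: [0.3, -0.5, -0.4]
finger_gap: -0.1
grip_force: 0.0
```

>>> step_arm(targets=[{"dp": [0.09, -0.99, 0], "angular": [0, 0, 0], "fingers": 1}, {"dp": [0.09, -0.99, 0], "angular": [0, 0, 0], "fingers": 1}, {"dp": [0.09, -0.99, 0], "angular": [0, 0, 0], "fingers": 1}, {"dp": [0.09, -0.99, 0], "angular": [0, 0, 0], "fingers": 1}, {"dp": [0.09, -0.99, 0], "angular": [0, 0, 0], "fingers": 1}, {"dp": [0.09, -0.99, 0], "angular": [0, 0, 0], "fingers": 1}, {"dp": [0.09, -0.99, 0], "angular": [0, 0, 0], "fingers": 1}, {"dp": [0.09, -0.99, 0], "angular": [0, 0, 0], "fingers": 1}])

```text
time: 5.25
tool_pos: [401.2, 196.8, 209.7]
tcp_rot: [180.0, -0.0, 4.9]
ft_force: [-0.1, -1.0, 0.4]
finger_gap: -0.3
grip_force: 0.0
```

```bash
cat > d.py <<'E'
from h import *
np.set_printoptions(precision=2,suppress=True)
im=snapshot("wrist"); cv2.imwrite("pics/w2.png",im)
for l,z in [("press_plate",30),("unit",0),("tray_floor",14)]:print(l,[(np.round(d["conf"],2),np.array(d["at"]),onz("wrist",d["at"],z)) for d in pinpoint("wrist",l)[:2]])
for d in masks_of("wrist","press_plate")[:1]:
    m=d["pixels"].astype(np.uint8); r=cv2.minAreaRect(cv2.findNonZero(m)); print(round(d["conf"],2),m.sum(),r,[onz("wrist",b,55) for b in cv2.boxPoints(r)])
print(tool()[0],rel([461,371.5,110],Ro.from_euler("xyz",[180,0,5],degrees=True)))
E
python3 d.py
```

```text
press_plate [(np.float64(0.91), array([75.3, 40.9]), array([508.05, 376.03,  30.  ]))]
unit []
tray_floor []
0.84 6791 ((87.0, 21.5), (43.0, 174.0), 90.0) [array([531.97, 424.93,  55.  ]), array([544.84, 278.26,  55.  ]), array([511.52, 277.83,  55.  ]), array([498.18, 429.87,  55.  ])]
[400.96 197.54 209.64] (array([ 0.37, -0.84,  0.5 ]), array([-0., -0., -0.]))
```

>>> step_arm(targets=[{"dp": [0.37, -0.84, 0], "angular": [0, 0, 0], "fingers": 1}, {"dp": [0.37, -0.84, 0], "angular": [0, 0, 0], "fingers": 1}, {"dp": [0.37, -0.84, 0], "angular": [0, 0, 0], "fingers": 1}, {"dp": [0.37, -0.84, 0], "angular": [0, 0, 0], "fingers": 1}, {"dp": [0.37, -0.84, 0.3], "angular": [0, 0, 0], "fingers": 1}, {"dp": [0.37, -0.84, 0.6], "angular": [0, 0, 0], "fingers": 1}, {"dp": [0.37, -0.84, 0.85], "angular": [0, 0, 0], "fingers": 1}, {"dp": [0.37, -0.84, 0.95], "angular": [0, 0, 0], "fingers": 1}])

```text
time: 6.5
tool_pos: [457.7, 369.3, 16.4]
tcp_rot: [179.8, 0.3, 5.0]
ft_force: [-0.2, 0.2, 1.0]
finger_gap: 0.2
grip_force: 0.0
```

```bash
sed -i '/^print(tool/d;s/w2.png/w3.png/' d.py; python3 d.py; python3 -c "from h import *;print(sense())"
```

```text
press_plate [(np.float64(0.65), array([250.1, 151.4]), array([509.55, 376.7 ,  30.  ]))]
unit [(np.float64(0.25), array([247.1, 151.1]), array([505.22, 379.32,   0.  ]))]
tray_floor []
0.68 37419 ((245.72596740722656, 109.17465209960938), (96.70215606689453, 476.0903625488281), 89.24615478515625) [array([540.7 , 471.34,  55.  ]), array([558.14, 297.01,  55.  ]), array([523.24, 285.84,  55.  ]), array([503.93, 475.89,  55.  ])]
{'time': 6.75, 'joint_pos': array([3.39450152e+01, 1.56432148e+01, 9.63592615e+01, 7.89204745e-04,
       6.77510177e+01, 1.18951797e+02]), 'qd': array([ 0.08793018, -0.56850769, -0.3969115 , -0.02200523, -0.22874214,
       -0.00605244]), 'joint_efforts': array([-2.61316588e-02, -5.69286633e+01, -4.29000306e+01, -5.48029522e-03,
        7.81709491e-02, -3.58505502e-03]), 'tool_pos': array([461.85602411, 372.60573659,  22.58892254]), 'tcp_rot': array([-179.88003206,   -0.21534518,    4.99269524]), 'ft_force': array([-0.61657316,  0.73048391,  0.36964353]), 'wrist_torque': array([ 0.00693717, -0.04525879, -0.04893328]), 'grip_force': 0.0, 'finger_gap': -0.24749234838677697}
```

View pics/w3.png

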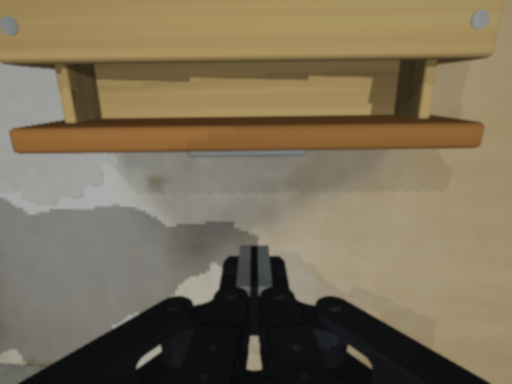

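The wrist view shows the drawer front parallel to the gripper. The plate spans (190–305, 153), centred ahead of the fingertips at (254, 250).

>>> step_arm(targets=[{"dp": [0.03, 0, 0], "fingers": 1, "angular": [0, 0, 0]}, {"dp": [0.06, 0, 0], "fingers": 1, "angular": [0, 0, 0]}, {"dp": [0.09, 0, 0], "fingers": 1, "angular": [0, 0, 0]}, {"dp": [0.11, 0, 0], "fingers": 1, "angular": [0, 0, 0]}, {"dp": [0.125, 0, 0], "fingers": 1, "angular": [0, 0, 0]}, {"dp": [0.135, 0, 0], "fingers": 1, "angular": [0, 0, 0]}, {"dp": [0.14, 0, 0], "fingers": 1, "angular": [0, 0, 0]}, {"dp": [0.14, 0, 0], "fingers": 1, "angular": [0, 0, 0]}])

```text
time: 7.75
tool_pos: [487.7, 373.9, 19.5]
tcp_rot: [180.0, 0.0, 5.0]
ft_force: [0.5, -0.1, -0.2]
finger_gap: -0.2
grip_force: 0.0
```

>>> step_arm(targets=[{"dp": [0.003, 0, 0], "fingers": 1, "angular": [0, 0, 0]}, {"dp": [0.006, 0, 0], "fingers": 1, "angular": [0, 0, 0]}, {"dp": [0.009, 0, 0], "fingers": 1, "angular": [0, 0, 0]}, {"dp": [0.012, 0, 0], "fingers": 1, "angular": [0, 0, 0]}, {"dp": [0.015, 0, 0], "fingers": 1, "angular": [0, 0, 0]}, {"dp": [0.018, 0, 0], "fingers": 1, "angular": [0, 0, 0]}, {"dp": [0.02, 0, 0], "fingers": 1, "angular": [0, 0, 0]}, {"dp": [0.02, 0, 0], "fingers": 1, "angular": [0, 0, 0]}])

```text
time: 8.75
tool_pos: [491.8, 374.3, 19.6]
tcp_rot: [-180.0, 0.0, 5.0]
ft_force: [0.1, 0.5, 0.3]
finger_gap: 0.4
grip_force: 0.0
```

>>> step_arm(targets=[{"dp": [0.003, 0, 0], "fingers": 1, "angular": [0, 0, 0]}, {"dp": [0.006, 0, 0], "fingers": 1, "angular": [0, 0, 0]}, {"dp": [0.009, 0, 0], "fingers": 1, "angular": [0, 0, 0]}, {"dp": [0.012, 0, 0], "fingers": 1, "angular": [0, 0, 0]}, {"dp": [0.015, 0, 0], "fingers": 1, "angular": [0, 0, 0]}, {"dp": [0.018, 0, 0], "fingers": 1, "angular": [0, 0, 0]}, {"dp": [0.02, 0, 0], "fingers": 1, "angular": [0, 0, 0]}, {"dp": [0.02, 0, 0], "fingers": 1, "angular": [0, 0, 0]}])

```text
time: 9.75
tool_pos: [495.8, 374.7, 19.6]
tcp_rot: [-180.0, 0.0, 5.0]
ft_force: [0.3, 0.2, -0.3]
finger_gap: 0.0
grip_force: 0.0
```

>>> step_arm(targets=[{"dp": [0.003, 0, 0], "fingers": 1, "angular": [0, 0, 0]}, {"dp": [0.006, 0, 0], "fingers": 1, "angular": [0, 0, 0]}, {"dp": [0.009, 0, 0], "fingers": 1, "angular": [0, 0, 0]}, {"dp": [0.012, 0, 0], "fingers": 1, "angular": [0, 0, 0]}, {"dp": [0.014, 0, 0], "fingers": 1, "angular": [0, 0, 0]}, {"dp": [0.015, 0, 0], "fingers": 1, "angular": [0, 0, 0]}, {"dp": [0.015, 0, 0], "fingers": 1, "angular": [0, 0, 0]}, {"dp": [0.015, 0, 0], "fingers": 1, "angular": [0, 0, 0]}])

```text
time: 10.75
tool_pos: [498.8, 374.9, 19.6]
tcp_rot: [180.0, 0.0, 5.0]
ft_force: [-0.4, 0.2, 0.1]
finger_gap: -0.2
grip_force: 0.0
```

>>> step_arm(targets=[{"dp": [0.003, 0, 0], "fingers": 1, "angular": [0, 0, 0]}, {"dp": [0.006, 0, 0], "fingers": 1, "angular": [0, 0, 0]}, {"dp": [0.009, 0, 0], "fingers": 1, "angular": [0, 0, 0]}, {"dp": [0.012, 0, 0], "fingers": 1, "angular": [0, 0, 0]}, {"dp": [0.014, 0, 0], "fingers": 1, "angular": [0, 0, 0]}, {"dp": [0.015, 0, 0], "fingers": 1, "angular": [0, 0, 0]}, {"dp": [0.015, 0, 0], "fingers": 1, "angular": [0, 0, 0]}, {"dp": [0.015, 0, 0], "fingers": 1, "angular": [0, 0, 0]}])

```text
time: 11.75
tool_pos: [501.7, 375.2, 19.5]
tcp_rot: [180.0, 0.0, 5.0]
ft_force: [-2.9, 0.2, 0.7]
finger_gap: 0.2
grip_force: 1.5
```

>>> step_arm(targets=[{"dp": [0.001, 0, 0], "fingers": 1, "angular": [0, 0, 0]}, {"dp": [0.002, 0, 0], "fingers": 1, "angular": [0, 0, 0]}, {"dp": [0.003, 0, 0], "fingers": 1, "angular": [0, 0, 0]}, {"dp": [0.004, 0, 0], "fingers": 1, "angular": [0, 0, 0]}, {"dp": [0.005, 0, 0], "fingers": 1, "angular": [0, 0, 0]}, {"dp": [0.006, 0, 0], "fingers": 1, "angular": [0, 0, 0]}, {"dp": [0.006, 0, 0], "fingers": 1, "angular": [0, 0, 0]}, {"dp": [0.006, 0, 0], "fingers": 1, "angular": [0, 0, 0]}])

```text
time: 12.75
tool_pos: [503.0, 375.3, 19.6]
tcp_rot: [-180.0, -0.0, 5.0]
ft_force: [-3.4, 0.0, 0.0]
finger_gap: 0.1
grip_force: 1.4
```

>>> step_arm(targets=[{"dp": [0.001, 0, 0], "fingers": 1, "angular": [0, 0, 0]}, {"dp": [0.002, 0, 0], "fingers": 1, "angular": [0, 0, 0]}, {"dp": [0.003, 0, 0], "fingers": 1, "angular": [0, 0, 0]}, {"dp": [0.004, 0, 0], "fingers": 1, "angular": [0, 0, 0]}, {"dp": [0.005, 0, 0], "fingers": 1, "angular": [0, 0, 0]}, {"dp": [0.005, 0, 0], "fingers": 1, "angular": [0, 0, 0]}, {"dp": [0.005, 0, 0], "fingers": 1, "angular": [0, 0, 0]}, {"dp": [0.005, 0, 0], "fingers": 1, "angular": [0, 0, 0]}])

```text
time: 13.75
tool_pos: [504.0, 375.4, 19.6]
tcp_rot: [-180.0, -0.0, 5.0]
ft_force: [-3.1, -0.0, -0.5]
finger_gap: 0.0
grip_force: 1.4
```

>>> step_arm(targets=[{"dp": [0.001, 0, 0], "fingers": 1, "angular": [0, 0, 0]}, {"dp": [0.002, 0, 0], "fingers": 1, "angular": [0, 0, 0]}, {"dp": [0.003, 0, 0], "fingers": 1, "angular": [0, 0, 0]}, {"dp": [0.004, 0, 0], "fingers": 1, "angular": [0, 0, 0]}, {"dp": [0.005, 0, 0], "fingers": 1, "angular": [0, 0, 0]}, {"dp": [0.006, 0, 0], "fingers": 1, "angular": [0, 0, 0]}, {"dp": [0.006, 0, 0], "fingers": 1, "angular": [0, 0, 0]}, {"dp": [0.006, 0, 0], "fingers": 1, "angular": [0, 0, 0]}])

```text
time: 14.75
tool_pos: [505.2, 375.5, 19.6]
tcp_rot: [-180.0, -0.0, 5.0]
ft_force: [-3.2, 0.6, -0.1]
finger_gap: 0.2
grip_force: 1.4
```

>>> step_arm(targets=[{"dp": [0.001, 0, 0], "fingers": 1, "angular": [0, 0, 0]}, {"dp": [0.002, 0, 0], "fingers": 1, "angular": [0, 0, 0]}, {"dp": [0.003, 0, 0], "fingers": 1, "angular": [0, 0, 0]}, {"dp": [0.004, 0, 0], "fingers": 1, "angular": [0, 0, 0]}, {"dp": [0.005, 0, 0], "fingers": 1, "angular": [0, 0, 0]}, {"dp": [0.006, 0, 0], "fingers": 1, "angular": [0, 0, 0]}, {"dp": [0.006, 0, 0], "fingers": 1, "angular": [0, 0, 0]}, {"dp": [0.006, 0, 0], "fingers": 1, "angular": [0, 0, 0]}])

```text
time: 15.75
tool_pos: [506.4, 375.6, 19.6]
tcp_rot: [-180.0, -0.0, 5.0]
ft_force: [-3.5, 0.5, -0.2]
finger_gap: -0.0
grip_force: 1.5
```

>>> step_arm(targets=[{"dp": [0.001, 0, 0], "fingers": 1, "angular": [0, 0, 0]}, {"dp": [0.002, 0, 0], "fingers": 1, "angular": [0, 0, 0]}, {"dp": [0.003, 0, 0], "fingers": 1, "angular": [0, 0, 0]}, {"dp": [0.004, 0, 0], "fingers": 1, "angular": [0, 0, 0]}, {"dp": [0.005, 0, 0], "fingers": 1, "angular": [0, 0, 0]}, {"dp": [0.006, 0, 0], "fingers": 1, "angular": [0, 0, 0]}, {"dp": [0.006, 0, 0], "fingers": 1, "angular": [0, 0, 0]}, {"dp": [0.006, 0, 0], "fingers": 1, "angular": [0, 0, 0]}])

```text
time: 16.75
tool_pos: [507.6, 375.7, 19.6]
tcp_rot: [-180.0, 0.0, 5.0]
ft_force: [-4.2, 0.7, -0.0]
finger_gap: 0.0
grip_force: 1.5
```

>>> step_arm(targets=[{"dp": [0.001, 0, 0], "fingers": 1, "angular": [0, 0, 0]}, {"dp": [0.002, 0, 0], "fingers": 1, "angular": [0, 0, 0]}, {"dp": [0.003, 0, 0], "fingers": 1, "angular": [0, 0, 0]}, {"dp": [0.004, 0, 0], "fingers": 1, "angular": [0, 0, 0]}, {"dp": [0.005, 0, 0], "fingers": 1, "angular": [0, 0, 0]}, {"dp": [0.005, 0, 0], "fingers": 1, "angular": [0, 0, 0]}, {"dp": [0.005, 0, 0], "fingers": 1, "angular": [0, 0, 0]}, {"dp": [0.005, 0, 0], "fingers": 1, "angular": [0, 0, 0]}])

```text
time: 17.75
tool_pos: [508.6, 375.8, 19.6]
tcp_rot: [-180.0, -0.0, 5.0]
ft_force: [-3.1, 1.3, -1.2]
finger_gap: 0.0
grip_force: 1.5
```

>>> step_arm(targets=[{"dp": [0.001, 0, 0], "fingers": 1, "angular": [0, 0, 0]}, {"dp": [0.002, 0, 0], "fingers": 1, "angular": [0, 0, 0]}, {"dp": [0.003, 0, 0], "fingers": 1, "angular": [0, 0, 0]}, {"dp": [0.004, 0, 0], "fingers": 1, "angular": [0, 0, 0]}, {"dp": [0.005, 0, 0], "fingers": 1, "angular": [0, 0, 0]}, {"dp": [0.006, 0, 0], "fingers": 1, "angular": [0, 0, 0]}, {"dp": [0.006, 0, 0], "fingers": 1, "angular": [0, 0, 0]}, {"dp": [0.006, 0, 0], "fingers": 1, "angular": [0, 0, 0]}])

```text
time: 18.75
tool_pos: [509.8, 375.9, 19.6]
tcp_rot: [-180.0, -0.0, 5.0]
ft_force: [-2.6, 1.8, -1.1]
finger_gap: 0.2
grip_force: 1.5
```

>>> step_arm(targets=[{"dp": [0.001, 0, 0], "fingers": 1, "angular": [0, 0, 0]}, {"dp": [0.002, 0, 0], "fingers": 1, "angular": [0, 0, 0]}, {"dp": [0.003, 0, 0], "fingers": 1, "angular": [0, 0, 0]}, {"dp": [0.004, 0, 0], "fingers": 1, "angular": [0, 0, 0]}, {"dp": [0.005, 0, 0], "fingers": 1, "angular": [0, 0, 0]}, {"dp": [0.006, 0, 0], "fingers": 1, "angular": [0, 0, 0]}, {"dp": [0.006, 0, 0], "fingers": 1, "angular": [0, 0, 0]}, {"dp": [0.006, 0, 0], "fingers": 1, "angular": [0, 0, 0]}])

```text
time: 19.75
tool_pos: [511.0, 376.0, 19.6]
tcp_rot: [-180.0, -0.0, 5.0]
ft_force: [-3.5, 0.9, 0.2]
finger_gap: 0.4
grip_force: 1.5
```

>>> step_arm(targets=[{"dp": [0.001, 0, 0], "fingers": 1, "angular": [0, 0, 0]}, {"dp": [0.002, 0, 0], "fingers": 1, "angular": [0, 0, 0]}, {"dp": [0.003, 0, 0], "fingers": 1, "angular": [0, 0, 0]}, {"dp": [0.004, 0, 0], "fingers": 1, "angular": [0, 0, 0]}, {"dp": [0.005, 0, 0], "fingers": 1, "angular": [0, 0, 0]}, {"dp": [0.006, 0, 0], "fingers": 1, "angular": [0, 0, 0]}, {"dp": [0.006, 0, 0], "fingers": 1, "angular": [0, 0, 0]}, {"dp": [0.006, 0, 0], "fingers": 1, "angular": [0, 0, 0]}])

```text
time: 20.75
tool_pos: [512.1, 376.1, 19.6]
tcp_rot: [180.0, 0.0, 5.0]
ft_force: [-4.8, 2.1, 0.4]
finger_gap: -0.2
grip_force: 2.1
```

>>> step_arm(targets=[{"dp": [0.001, 0, 0], "fingers": 1, "angular": [0, 0, 0]}, {"dp": [0.002, 0, 0], "fingers": 1, "angular": [0, 0, 0]}, {"dp": [0.003, 0, 0], "fingers": 1, "angular": [0, 0, 0]}, {"dp": [0.0035, 0, 0], "fingers": 1, "angular": [0, 0, 0]}, {"dp": [0.004, 0, 0], "fingers": 1, "angular": [0, 0, 0]}, {"dp": [0.004, 0, 0], "fingers": 1, "angular": [0, 0, 0]}, {"dp": [0.004, 0, 0], "fingers": 1, "angular": [0, 0, 0]}, {"dp": [0.004, 0, 0], "fingers": 1, "angular": [0, 0, 0]}])

```text
time: 21.75
tool_pos: [512.9, 376.2, 19.6]
tcp_rot: [-180.0, 0.0, 5.0]
ft_force: [-3.6, 0.9, -0.4]
finger_gap: -0.3
grip_force: 2.0
```

>>> step_arm(targets=[{"dp": [0.001, 0, 0], "fingers": 1, "angular": [0, 0, 0]}, {"dp": [0.002, 0, 0], "fingers": 1, "angular": [0, 0, 0]}, {"dp": [0.003, 0, 0], "fingers": 1, "angular": [0, 0, 0]}, {"dp": [0.004, 0, 0], "fingers": 1, "angular": [0, 0, 0]}, {"dp": [0.005, 0, 0], "fingers": 1, "angular": [0, 0, 0]}, {"dp": [0.005, 0, 0], "fingers": 1, "angular": [0, 0, 0]}, {"dp": [0.005, 0, 0], "fingers": 1, "angular": [0, 0, 0]}, {"dp": [0.005, 0, 0], "fingers": 1, "angular": [0, 0, 0]}])

```text
time: 22.75
tool_pos: [514.0, 376.3, 19.6]
tcp_rot: [-180.0, -0.0, 5.0]
ft_force: [-3.8, 2.2, -1.0]
finger_gap: 0.3
grip_force: 1.9
```

>>> step_arm(targets=[{"dp": [0.001, 0, 0], "fingers": 1, "angular": [0, 0, 0]}, {"dp": [0.002, 0, 0], "fingers": 1, "angular": [0, 0, 0]}, {"dp": [0.003, 0, 0], "fingers": 1, "angular": [0, 0, 0]}, {"dp": [0.004, 0, 0], "fingers": 1, "angular": [0, 0, 0]}, {"dp": [0.005, 0, 0], "fingers": 1, "angular": [0, 0, 0]}, {"dp": [0.005, 0, 0], "fingers": 1, "angular": [0, 0, 0]}, {"dp": [0.005, 0, 0], "fingers": 1, "angular": [0, 0, 0]}, {"dp": [0.005, 0, 0], "fingers": 1, "angular": [0, 0, 0]}])

```text
time: 23.75
tool_pos: [515.0, 376.3, 19.6]
tcp_rot: [-180.0, -0.0, 5.0]
ft_force: [-3.8, 1.0, -0.6]
finger_gap: -0.1
grip_force: 1.7
```

>>> step_arm(targets=[{"dp": [0.001, 0, 0], "fingers": 1, "angular": [0, 0, 0]}, {"dp": [0.002, 0, 0], "fingers": 1, "angular": [0, 0, 0]}, {"dp": [0.003, 0, 0], "fingers": 1, "angular": [0, 0, 0]}, {"dp": [0.004, 0, 0], "fingers": 1, "angular": [0, 0, 0]}, {"dp": [0.005, 0, 0], "fingers": 1, "angular": [0, 0, 0]}, {"dp": [0.005, 0, 0], "fingers": 1, "angular": [0, 0, 0]}, {"dp": [0.005, 0, 0], "fingers": 1, "angular": [0, 0, 0]}, {"dp": [0.005, 0, 0], "fingers": 1, "angular": [0, 0, 0]}])

```text
time: 24.75
tool_pos: [515.8, 376.4, 19.6]
tcp_rot: [180.0, 0.0, 5.0]
ft_force: [-4.6, 1.6, -0.1]
finger_gap: -0.3
grip_force: 2.3
```

>>> step_arm(targets=[{"dp": [0.001, 0, 0], "fingers": 1, "angular": [0, 0, 0]}, {"dp": [0.002, 0, 0], "fingers": 1, "angular": [0, 0, 0]}, {"dp": [0.003, 0, 0], "fingers": 1, "angular": [0, 0, 0]}, {"dp": [0.004, 0, 0], "fingers": 1, "angular": [0, 0, 0]}, {"dp": [0.004, 0, 0], "fingers": 1, "angular": [0, 0, 0]}, {"dp": [0.004, 0, 0], "fingers": 1, "angular": [0, 0, 0]}, {"dp": [0.004, 0, 0], "fingers": 1, "angular": [0, 0, 0]}, {"dp": [0.004, 0, 0], "fingers": 1, "angular": [0, 0, 0]}])

```text
time: 25.75
tool_pos: [516.2, 376.5, 19.5]
tcp_rot: [180.0, 0.1, 5.0]
ft_force: [-6.6, 2.2, 0.5]
finger_gap: -0.3
grip_force: 3.1
```

>>> step_arm(targets=[{"dp": [0.001, 0, 0], "fingers": 1, "angular": [0, 0, 0]}, {"dp": [0.002, 0, 0], "fingers": 1, "angular": [0, 0, 0]}, {"dp": [0.003, 0, 0], "fingers": 1, "angular": [0, 0, 0]}, {"dp": [0.004, 0, 0], "fingers": 1, "angular": [0, 0, 0]}, {"dp": [0.005, 0, 0], "fingers": 1, "angular": [0, 0, 0]}, {"dp": [0.005, 0, 0], "fingers": 1, "angular": [0, 0, 0]}, {"dp": [0.005, 0, 0], "fingers": 1, "angular": [0, 0, 0]}, {"dp": [0.005, 0, 0], "fingers": 1, "angular": [0, 0, 0]}])

```text
time: 26.75
tool_pos: [516.7, 376.5, 19.5]
tcp_rot: [180.0, 0.1, 5.0]
ft_force: [-8.5, 1.2, 2.5]
finger_gap: 0.0
grip_force: 4.3
```

>>> step_arm(targets=[{"dp": [0.001, 0, 0], "fingers": 1, "angular": [0, 0, 0]}, {"dp": [0.002, 0, 0], "fingers": 1, "angular": [0, 0, 0]}, {"dp": [0.003, 0, 0], "fingers": 1, "angular": [0, 0, 0]}, {"dp": [0.004, 0, 0], "fingers": 1, "angular": [0, 0, 0]}, {"dp": [0.005, 0, 0], "fingers": 1, "angular": [0, 0, 0]}, {"dp": [0.0055, 0, 0], "fingers": 1, "angular": [0, 0, 0]}, {"dp": [0.0055, 0, 0], "fingers": 1, "angular": [0, 0, 0]}, {"dp": [0.0055, 0, 0], "fingers": 1, "angular": [0, 0, 0]}])

```text
time: 27.75
tool_pos: [517.2, 376.6, 19.4]
tcp_rot: [180.0, 0.2, 5.0]
ft_force: [-10.6, 1.4, 4.4]
finger_gap: 0.0
grip_force: 5.7
```

>>> step_arm(targets=[{"dp": [0.001, 0, 0], "fingers": 1, "angular": [0, 0, 0]}, {"dp": [0.002, 0, 0], "fingers": 1, "angular": [0, 0, 0]}, {"dp": [0.002, 0, 0], "fingers": 1, "angular": [0, 0, 0]}, {"dp": [0.002, 0, 0], "fingers": 1, "angular": [0, 0, 0]}, {"dp": [-0.1, 0, 0], "fingers": 1, "angular": [0, 0, 0]}, {"dp": [-0.3, 0, 0], "fingers": 1, "angular": [0, 0, 0]}, {"dp": [-0.55, 0, 0], "fingers": 1, "angular": [0, 0, 0]}, {"dp": [-0.75, 0, 0], "fingers": 1, "angular": [0, 0, 0]}])

```text
time: 28.75
tool_pos: [369.1, 363.3, 20.0]
tcp_rot: [-180.0, -0.1, 5.0]
ft_force: [-0.4, 0.4, 0.4]
finger_gap: 0.1
grip_force: 0.0
```

```bash
sed -i 's/w3.png/w4.png/' d.py; python3 d.py; python3 - <<'E'
from h import *
np.set_printoptions(precision=1,suppress=True)
im=snapshot("top"); cv2.imwrite("pics/top1.png",im)
for l,z in [("press_plate",30),("tray_floor",14)]:print(l,[(np.round(d["conf"],2),onz("top",d["at"],z)) for d in pinpoint("top",l)[:2]])
print(sense()["time"],tool()[0])
E
```

```text
press_plate [(np.float64(0.65), array([254.1,  48.5]), array([460.97, 371.42,  30.  ]))]
unit [(np.float64(0.67), array([256.1,  46.3]), array([467.76, 371.43,   0.  ]))]
tray_floor [(np.float64(0.5), array([253.1,  45.9]), array([467.75, 373.24,  14.  ]))]
0.96 22180 ((254.0, 26.0), (52.0, 508.0), 90.0) [array([470.49, 460.9 ,  55.  ]), array([485.82, 286.79,  55.  ]), array([469.76, 281.48,  55.  ]), array([453.74, 463.32,  55.  ])]
press_plate [(np.float64(0.84), array([441.4, 374.2,  30. ])), (np.float64(0.48), array([686.7, -42.4,  30. ]))]
tray_floor [(np.float64(0.94), array([502.1, 384.5,  14. ]))]
29.15 [371.1 363.9  20.2]
```

>>> step_arm(targets=[{"dp": [0, 0, -0.25], "fingers": 1, "angular": [0, 0, 0]}, {"dp": [0, 0, -0.5], "fingers": 1, "angular": [0, 0, 0]}, {"dp": [0.03, 0.2, -0.7], "fingers": 1, "angular": [0, 0, -0.055]}, {"dp": [0.05, 0.4, -0.85], "fingers": 1, "angular": [0, 0, -0.11]}, {"dp": [0.07, 0.6, -0.9], "fingers": 1, "angular": [0, 0, -0.165]}, {"dp": [0.07, 0.8, -0.9], "fingers": 0.5, "angular": [0, 0, -0.22]}, {"dp": [0.07, 0.99, -0.9], "fingers": 0, "angular": [0, 0, -0.275]}, {"dp": [0.07, 0.99, -0.9], "fingers": 0, "angular": [0, 0, -0.33]}])

```text
time: 30.15
tool_pos: [401.9, 165.0, 200.1]
tcp_rot: [179.9, 0.0, 64.5]
ft_force: [-0.0, -0.3, 1.0]
finger_gap: 54.4
grip_force: 0.0
```

>>> step_arm(targets=[{"dp": [-0.25, 0.17, 0], "fingers": 0, "angular": [0, 0, -0.05]}, {"dp": [-0.5, 0.34, 0], "fingers": 0, "angular": [0, 0, -0.1]}, {"dp": [-0.75, 0.51, 0], "fingers": 0, "angular": [0, 0, -0.15]}, {"dp": [-0.95, 0.65, 0], "fingers": 0, "angular": [0, 0, -0.162]}, {"dp": [-0.95, 0.65, 0], "fingers": 0, "angular": [0, 0, -0.162]}, {"dp": [-0.95, 0.65, 0], "fingers": 0, "angular": [0, 0, -0.162]}, {"dp": [-0.95, 0.65, 0], "fingers": 0, "angular": [0, 0, -0.162]}, {"dp": [-0.95, 0.65, 0], "fingers": 0, "angular": [0, 0, -0.162]}])

```text
time: 31.15
tool_pos: [435.8, -58.7, 199.6]
tcp_rot: [180.0, -0.0, 93.7]
ft_force: [0.1, 0.3, 0.3]
finger_gap: 85.6
grip_force: 0.0
```

```bash
sed -i 's/w1.png/w5.png/' c.py; python3 c.py; python3 - <<'E'
from h import *
print(tool()[0],rel([450.5,-138.7,110],Ro.from_euler("xyz",[180,0,94.2],degrees=True)))
E
```

```text
[(np.float64(0.71), array([264.8, 232.2]), array([ 452.8, -136.7,    8.5]))]
0.96 1357 ((262.0, 232.5), (103.0, 14.0), 90.0) [ 449.5 -137.5    8.5] [array([437.3, -75.9,   8.5]), array([452.8, -74.9,   8.5]), array([ 463.1, -205.9,    8.5]), array([ 445.9, -207. ,    8.5])]
[435.83514195 -59.13689338 199.66774448] (array([-0.4017,  0.0478,  0.4484]), array([ 0.0001,  0.    , -0.003 ]))
```

>>> step_arm(targets=[{"dp": [-0.25, 0.03, 0.1], "fingers": 0, "angular": [0, 0, -0.003]}, {"dp": [-0.4, 0.05, 0.3], "fingers": 0, "angular": [0, 0, -0.003]}, {"dp": [-0.4, 0.05, 0.55], "fingers": 0, "angular": [0, 0, -0.003]}, {"dp": [-0.4, 0.05, 0.75], "fingers": 0, "angular": [0, 0, -0.003]}, {"dp": [-0.4, 0.05, 0.9], "fingers": 0, "angular": [0, 0, -0.003]}, {"dp": [-0.4, 0.05, 0.96], "fingers": 0, "angular": [0, 0, -0.003]}, {"dp": [-0.4, 0.05, 0.98], "fingers": 0, "angular": [0, 0, -0.003]}, {"dp": [-0.4, 0.05, 0.985], "fingers": 0.5, "angular": [0, 0, -0.003]}])

```text
time: 32.3
tool_pos: [451.8, -139.5, 3.7]
tcp_rot: [179.9, 0.0, 94.1]
ft_force: [-0.9, -0.2, 0.3]
finger_gap: 69.6
grip_force: 0.0
```

>>> step_arm(targets=[{"dp": [0, 0, 0], "fingers": 1, "angular": [0, 0, 0]}, {"dp": [0, 0, 0], "fingers": 1, "angular": [0, 0, 0]}, {"dp": [0, 0, 0], "fingers": 1, "angular": [0, 0, 0]}, {"dp": [0, 0, 0], "fingers": 1, "angular": [0, 0, 0]}, {"dp": [0, 0, 0], "fingers": 1, "angular": [0, 0, 0]}, {"dp": [0, 0, 0], "fingers": 1, "angular": [0, 0, 0]}, {"dp": [0, 0, -0.1], "fingers": 1, "angular": [0, 0, 0]}, {"dp": [0, 0, -0.3], "fingers": 1, "angular": [0, 0, 0]}], newtons=30)

```text
time: 33.3
tool_pos: [448.8, -138.4, 61.3]
tcp_rot: [-179.8, -0.1, 94.1]
ft_force: [-0.2, 0.1, -0.0]
finger_gap: 0.1
grip_force: 0.0
```

```bash
sed -i 's/w5.png/w6.png/' c.py; python3 c.py; python3 - <<'E'
from h import *
np.set_printoptions(precision=1,suppress=True)
im=snapshot("top"); cv2.imwrite("pics/top2.png",im)
print([(np.round(d["conf"],2),onz("top",d["at"],8.5)) for d in pinpoint("top","marker_mid")[:2]])
s=sense();print(s["tool_pos"],s["finger_gap"],s["time"])
E
```

```text
[(np.float64(0.59), array([258.5, 212.4]), array([ 456.9, -144.4,    8.5]))]
0.67 2854 ((257.508056640625, 181.52554321289062), (23.13227081298828, 127.28678894042969), 0.9710219502449036) [ 453.3 -120.6    8.5] [array([ 447.6, -169.4,    8.5]), array([443.2, -78.3,   8.5]), array([458.2, -77.5,   8.5]), array([ 464.6, -168.5,    8.5])]
[(np.float64(0.64), array([ 443.2, -138.4,    8.5])), (np.float64(0.47), array([496.8, 381. ,   8.5]))]
[ 450.6 -139.1   62.3] 0.03973857011762757 33.55
```

View pics/w6.png

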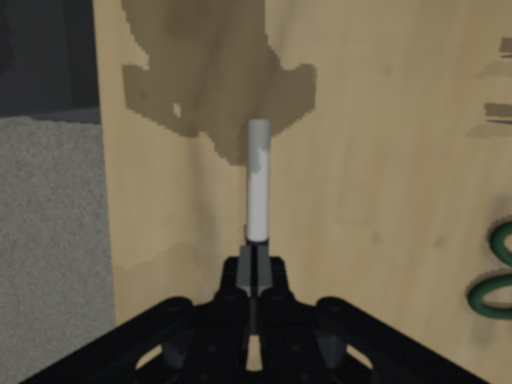

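The marker still lies on the table, with its white barrel at (258, 120–240). The fingers closed above its widest part, so I'll retry lower with the jaws half closed beforehand.

>>> step_arm(targets=[{"dp": [0, 0.005, 0], "fingers": 0.55, "angular": [0, 0, 0]}, {"dp": [0, 0.01, 0.05], "fingers": 0.55, "angular": [0, 0, 0]}, {"dp": [0, 0.01, 0.12], "fingers": 0.55, "angular": [0, 0, 0]}, {"dp": [0, 0.01, 0.2], "fingers": 0.55, "angular": [0, 0, 0]}, {"dp": [0, 0.01, 0.26], "fingers": 0.55, "angular": [0, 0, 0]}, {"dp": [0, 0.01, 0.3], "fingers": 0.55, "angular": [0, 0, 0]}, {"dp": [0, 0.01, 0.317], "fingers": 0.55, "angular": [0, 0, 0]}, {"dp": [0, 0.01, 0.317], "fingers": 0.55, "angular": [0, 0, 0]}])

```text
time: 34.55
tool_pos: [452.8, -139.1, -0.8]
tcp_rot: [180.0, -0.0, 94.1]
ft_force: [-0.1, -0.8, 0.1]
finger_gap: 38.2
grip_force: 0.0
```

>>> step_arm(targets=[{"dp": [0, 0, 0.005], "fingers": 0.65, "angular": [0, 0, 0]}, {"dp": [0, 0, 0.005], "fingers": 0.75, "angular": [0, 0, 0]}, {"dp": [0, 0, 0.005], "fingers": 0.85, "angular": [0, 0, 0]}, {"dp": [0, 0, 0.005], "fingers": 1, "angular": [0, 0, 0]}, {"dp": [0, 0, 0.005], "fingers": 1, "angular": [0, 0, 0]}, {"dp": [0, 0, 0.005], "fingers": 1, "angular": [0, 0, 0]}, {"dp": [0, 0, 0.005], "fingers": 1, "angular": [0, 0, 0]}, {"dp": [0, 0, 0.005], "fingers": 1, "angular": [0, 0, 0]}], newtons=25)

```text
time: 35.55
tool_pos: [452.7, -139.0, -1.8]
tcp_rot: [-180.0, -0.0, 94.1]
ft_force: [-0.5, 0.1, -0.4]
finger_gap: -0.1
grip_force: 0.0
```

```bash
python3 - <<'E'
from h import *
np.set_printoptions(precision=1,suppress=True)
a=snapshot("wrist");t=snapshot("top");s=snapshot("side")
def cr(im,x,y,w,h):return cv2.resize(im[y:y+h,x:x+w],(400,300),interpolation=cv2.INTER_CUBIC)
cv2.imwrite("pics/m7.png",np.vstack([np.hstack([cv2.resize(a,(400,300)),cr(t,300,200,100,75)]),np.hstack([cr(s,270,140,100,75),cr(a,180,160,160,120)])]))
print(proj("top",[452,-139,8.5]),proj("side",[452,-139,8.5]),sense()["tool_pos"],sense()["ft_force"])
print([(np.round(d["conf"],2),onz("wrist",d["at"],8.5)) for d in pinpoint("wrist","marker_mid")[:2]])
E
```

```text
[353.2 238.5] [320.8 185.6] [ 452.7 -139.    -1.8] [ 0.3  0.7 -0.7]
[(np.float64(0.57), array([ 451.1, -139.3,    8.5]))]
```

View pics/m7.png

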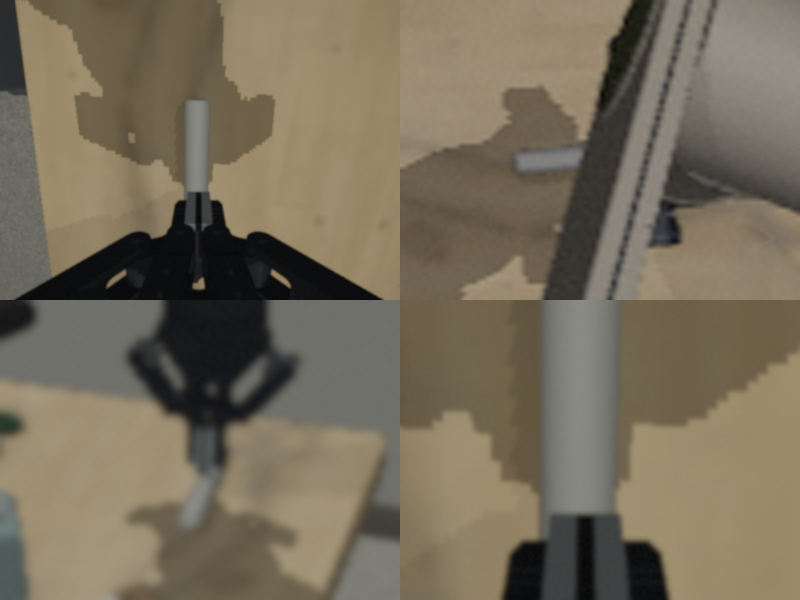

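The fingers appear shut at the marker's middle, at (195, 190) in the wrist panel, and the marker hasn't moved. I'll check the geometry by comparing finger shapes and projecting the TCP.

```bash
python3 - <<'E'
from h import *
np.set_printoptions(precision=1,suppress=True)
a=snapshot("wrist");cv2.imwrite("pics/w8.png",a);s=snapshot("side");cv2.imwrite("pics/s8.png",s)
p,r=tool()
for z in [-1.8,8.5,17,25]: print(z,proj("wrist",[p[0],p[1],z]),proj("side",[p[0],p[1],z]))
print("far end of marker",[onz("wrist",(251,128),z) for z in (8.5,17)],[onz("wrist",(252,246),z) for z in (0,8.5,17)])
w3=cv2.imread("pics/w3.png");w6=cv2.imread("pics/w6.png")
f=lambda im:cv2.resize(im[225:300,215:300],(260,230),interpolation=cv2.INTER_NEAREST)
top=np.hstack([f(w3),f(w6),f(a)])
b=cv2.resize(s[150:210,280:360],(780,340)[::1],interpolation=cv2.INTER_CUBIC)
cv2.imwrite("pics/cmp.png",np.vstack([top,b]))
E
```

```text
-1.8 [255.6 243.7] [320.3 188.7]
8.5 [255.8 252.6] [320.5 185.6]
17 [255.9 260.8] [320.7 183. ]
25 [256.  269.2] [320.8 180.6]
far end of marker [array([445.9, -76.2,   8.5]), array([445.9, -75.3,  17. ])] [array([ 450.8, -139.6,    0. ]), array([ 450.5, -135.4,    8.5]), array([ 450.3, -131.2,   17. ])]
```

View pics/cmp.png

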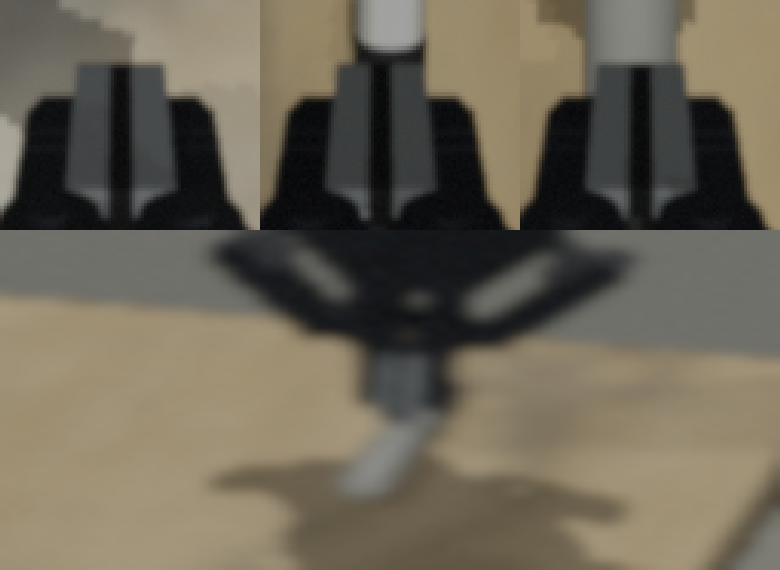

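```bash
python3 - <<'E'
from h import *
np.set_printoptions(precision=1,suppress=True)
a=cv2.imread("pics/w8.png").astype(int)
for r in (150,180,200,225):
    print(r,a[r,225:285,1].tolist()[::1][:60])
    for z in (8.5,-10): print(z,[onz("wrist",(c,r),z) for c in (238,267.5)])
p=camera_params("wrist");print("cam pos",-np.array(p["R"]).T@p["t"], p["R"])
print(sense()["tool_pos"],sense()["joint_pos"],sense()["ft_force"])
E
```

```text
150 [88, 87, 86, 87, 85, 85, 84, 85, 83, 84, 86, 92, 99, 106, 112, 117, 120, 124, 126, 128, 130, 131, 133, 134, 136, 138, 138, 138, 138, 138, 137, 136, 134, 132, 130, 128, 126, 123, 119, 116, 111, 107, 103, 99, 100, 100, 99, 99, 99, 99, 98, 99, 99, 99, 98, 98, 98, 98, 99, 98]
8.5 [array([440.6, -86.7,   8.5]), array([454.3, -85.7,   8.5])]
-10 [array([439.9, -90. , -10. ]), array([455.3, -88.9, -10. ])]
180 [88, 86, 88, 87, 86, 87, 85, 85, 85, 85, 86, 92, 99, 105, 112, 116, 120, 123, 126, 128, 130, 131, 132, 134, 136, 137, 138, 138, 137, 137, 135, 134, 132, 131, 128, 125, 124, 120, 117, 114, 109, 103, 99, 100, 102, 102, 100, 102, 101, 101, 101, 99, 100, 100, 99, 99, 99, 99, 99, 98]
8.5 [array([ 441.4, -101.1,    8.5]), array([ 455.5, -100.1,    8.5])]
-10 [array([ 440.9, -106.1,  -10. ]), array([ 456.6, -105. ,  -10. ])]
200 [97, 93, 89, 87, 86, 87, 86, 86, 87, 86, 89, 92, 99, 106, 111, 117, 120, 124, 125, 127, 130, 132, 133, 135, 136, 137, 137, 137, 136, 136, 135, 134, 131, 130, 128, 125, 122, 119, 114, 111, 107, 103, 100, 100, 101, 100, 100, 100, 99, 100, 99, 99, 100, 99, 99, 99, 98, 98, 98, 97]
8.5 [array([ 442. , -111.2,    8.5]), array([ 456.3, -110.1,    8.5])]
-10 [array([ 441.5, -117.4,  -10. ]), array([ 457.6, -116.3,  -10. ])]
225 [91, 89, 87, 87, 87, 87, 87, 88, 87, 87, 88, 92, 98, 105, 110, 116, 119, 123, 126, 128, 129, 131, 132, 134, 135, 136, 136, 136, 135, 135, 133, 132, 130, 128, 126, 123, 120, 117, 114, 109, 103, 99, 97, 98, 100, 101, 113, 130, 141, 144, 145, 144, 144, 144, 144, 145, 143, 144, 144, 143]
8.5 [array([ 442.7, -124.3,    8.5]), array([ 457.5, -123.3,    8.5])]
-10 [array([ 442.3, -132.2,  -10. ]), array([ 458.8, -131. ,  -10. ])]
cam pos [445.9 -59.4 161.6] [[ 1.   0.1  0. ]
 [ 0.1 -0.9  0.3]
 [ 0.  -0.3 -1. ]]
[ 452.7 -139.    -1.8] [-23.3   0.5 116.   -0.   63.4 -27.4] [ 0.1 -0.1  0.4]
```

The front edge of the tips, 11 mm off the axis, projects at z≈22. The side view agrees, and there was no contact at a reported z of -1.8. So the real tips sit about 20 mm above the reported TCP and closed over the pen. I'll open and go lower while watching the force.

>>> step_arm(targets=[{"dp": [0, 0, 0], "fingers": 0.55, "angular": [0, 0, 0]}, {"dp": [0, 0, 0], "fingers": 0.55, "angular": [0, 0, 0]}, {"dp": [0, 0, 0], "fingers": 0.55, "angular": [0, 0, 0]}, {"dp": [0, 0, 0.02], "fingers": 0.55, "angular": [0, 0, 0]}, {"dp": [0, 0, 0.04], "fingers": 0.55, "angular": [0, 0, 0]}, {"dp": [0, 0, 0.06], "fingers": 0.55, "angular": [0, 0, 0]}, {"dp": [0, 0, 0.075], "fingers": 0.55, "angular": [0, 0, 0]}, {"dp": [0, 0, 0.08], "fingers": 0.55, "angular": [0, 0, 0]}])

```text
time: 36.85
tool_pos: [452.5, -138.9, -18.1]
tcp_rot: [-180.0, -0.0, 94.1]
ft_force: [-0.5, -1.0, -0.5]
finger_gap: 38.3
grip_force: 0.0
```

>>> step_arm(targets=[{"dp": [0, 0, 0], "fingers": 0.7, "angular": [0, 0, 0]}, {"dp": [0, 0, 0], "fingers": 1, "angular": [0, 0, 0]}, {"dp": [0, 0, 0], "fingers": 1, "angular": [0, 0, 0]}, {"dp": [0, 0, 0], "fingers": 1, "angular": [0, 0, 0]}, {"dp": [0, 0, 0], "fingers": 1, "angular": [0, 0, 0]}, {"dp": [0, 0, -0.1], "fingers": 1, "angular": [0, 0, 0]}, {"dp": [0, 0, -0.3], "fingers": 1, "angular": [0, 0, 0]}, {"dp": [0, 0, -0.5], "fingers": 1, "angular": [0, 0, 0]}])

```text
time: 37.85
tool_pos: [452.1, -138.7, 82.8]
tcp_rot: [-179.9, -0.0, 94.1]
ft_force: [0.6, -0.6, -0.7]
finger_gap: 16.2
grip_force: 25.1
```

>>> step_arm(targets=[{"dp": [0, 0, -0.25], "fingers": 1, "angular": [0, 0, 0]}, {"dp": [0.15, -0.01, -0.45], "fingers": 1, "angular": [0, 0, 0]}, {"dp": [0.4, -0.02, -0.5], "fingers": 1, "angular": [0, 0, 0]}, {"dp": [0.65, -0.03, -0.5], "fingers": 1, "angular": [0, 0, 0]}, {"dp": [0.9, -0.04, -0.5], "fingers": 1, "angular": [0, 0, 0]}, {"dp": [1, -0.04, -0.5], "fingers": 1, "angular": [0, 0, 0]}, {"dp": [1, -0.04, -0.5], "fingers": 1, "angular": [0, 0, 0]}, {"dp": [1, -0.04, -0.5], "fingers": 1, "angular": [0, 0, 0]}])

```text
time: 38.85
tool_pos: [430.4, 59.3, 182.0]
tcp_rot: [-180.0, 0.0, 94.1]
ft_force: [-0.4, -0.2, 0.6]
finger_gap: 16.2
grip_force: 25.1
```

>>> step_arm(targets=[{"dp": [0.25, 0.03, 0], "fingers": 1, "angular": [0, 0, 0]}, {"dp": [0.5, 0.06, 0], "fingers": 1, "angular": [0, 0, 0]}, {"dp": [0.75, 0.1, 0], "fingers": 1, "angular": [0, 0, 0]}, {"dp": [1, 0.1, 0], "fingers": 1, "angular": [0, 0, 0]}, {"dp": [1, 0.1, 0], "fingers": 1, "angular": [0, 0, -0.005]}, {"dp": [1, 0.1, 0], "fingers": 1, "angular": [0, 0, -0.005]}, {"dp": [1, 0.1, 0], "fingers": 1, "angular": [0, 0, -0.005]}, {"dp": [1, 0.1, 0], "fingers": 1, "angular": [0, 0, -0.005]}])

```text
time: 39.85
tool_pos: [436.5, 259.7, 182.3]
tcp_rot: [180.0, 0.0, 94.9]
ft_force: [-0.8, 0.7, -0.0]
finger_gap: 16.4
grip_force: 25.1
```

```bash
python3 - <<'E'
from h import *
np.set_printoptions(precision=1,suppress=True)
im=snapshot("top"); cv2.imwrite("pics/top9.png",im);w=snapshot("wrist");cv2.imwrite("pics/w9.png",w)
for l,z in [("press_plate",30),("tray_floor",14)]:
    for c in ("top","wrist"):print(c,l,[(np.round(d["conf"],2),onz(c,d["at"],z)) for d in pinpoint(c,l)[:2]])
print(sense()["time"],tool()[0],sense()["finger_gap"],rel([488,374,180],Ro.from_euler("xyz",[180,0,95],degrees=True)))
E
```

```text
top press_plate []
wrist press_plate [(np.float64(0.73), array([420.7, 367. ,  30. ]))]
top tray_floor []
wrist tray_floor [(np.float64(0.79), array([484.9, 376.1,  14. ]))]
40.15 [436.1 260.7 182.3] 16.457106393097643 (array([0.5, 0.3, 0. ]), array([ 0., -0., -0.]))
```

>>> step_arm(targets=[{"dp": [0.27, 0.16, 0], "fingers": 1, "angular": [0, 0, 0]}, {"dp": [0.542, 0.308, 0], "fingers": 1, "angular": [0, 0, 0]}, {"dp": [0.542, 0.308, 0.15], "fingers": 1, "angular": [0, 0, 0]}, {"dp": [0.542, 0.308, 0.4], "fingers": 1, "angular": [0, 0, 0]}, {"dp": [0.542, 0.308, 0.65], "fingers": 1, "angular": [0, 0, 0]}, {"dp": [0.542, 0.308, 0.8], "fingers": 1, "angular": [0, 0, 0]}, {"dp": [0.542, 0.308, 0.87], "fingers": 1, "angular": [0, 0, 0]}, {"dp": [0.542, 0.308, 0.88], "fingers": 1, "angular": [0, 0, 0]}])

```text
time: 41.15
tool_pos: [487.7, 374.0, 5.8]
tcp_rot: [-179.9, 0.0, 95.0]
ft_force: [-0.2, -0.0, 0.5]
finger_gap: 16.2
grip_force: 25.1
```

>>> step_arm(targets=[{"dp": [0, 0, 0.015], "fingers": 1, "angular": [0, 0, 0]}, {"dp": [0, 0, 0.03], "fingers": 1, "angular": [0, 0, 0]}, {"dp": [0, 0, 0.04], "fingers": 1, "angular": [0, 0, 0]}, {"dp": [0, 0, 0.043], "fingers": 1, "angular": [0, 0, 0]}, {"dp": [0, 0, 0.043], "fingers": 0.75, "angular": [0, 0, 0]}, {"dp": [0, 0, 0.043], "fingers": 0.6, "angular": [0, 0, 0]}, {"dp": [0, 0, 0.043], "fingers": 0.55, "angular": [0, 0, 0]}, {"dp": [0, 0, 0.043], "fingers": 0.55, "angular": [0, 0, 0]}])

```text
time: 42.15
tool_pos: [488.0, 374.2, -2.4]
tcp_rot: [180.0, 0.0, 95.0]
ft_force: [-0.7, 0.7, -0.5]
finger_gap: 38.6
grip_force: 0.0
```

>>> step_arm(targets=[{"dp": [0, 0, -0.1], "fingers": 0.55, "angular": [0, 0, 0]}, {"dp": [0, 0, -0.3], "fingers": 0.55, "angular": [0, 0, 0]}, {"dp": [0, 0, -0.5], "fingers": 0.55, "angular": [0, 0, 0]}, {"dp": [0, -0.2, -0.6], "fingers": 1, "angular": [0, 0, 0.05]}, {"dp": [0, -0.45, -0.6], "fingers": 1, "angular": [0, 0, 0.1]}, {"dp": [0, -0.65, -0.6], "fingers": 1, "angular": [0, 0, 0.15]}, {"dp": [0, -0.65, -0.6], "fingers": 1, "angular": [0, 0, 0.2]}, {"dp": [0, -0.65, -0.6], "fingers": 1, "angular": [0, 0, 0.25]}])

```text
time: 43.15
tool_pos: [358.3, 363.3, 119.5]
tcp_rot: [180.0, -0.1, 49.8]
ft_force: [-0.5, 0.4, 0.1]
finger_gap: 0.3
grip_force: 0.0
```

```bash
python3 - <<'E'
from h import *
np.set_printoptions(precision=1,suppress=True)
t=snapshot("top");w=snapshot("wrist")
for l,z in [("press_plate",30),("tray_floor",14),("marker_mid",22.5)]:
    for c in ("top","wrist"):print(c,l,[(np.round(d["conf"],2),onz(c,d["at"],z)) for d in pinpoint(c,l)[:2]])
cv2.imwrite("pics/p10.png",np.hstack([cv2.resize(t[160:280,80:240],(400,300)),cv2.resize(w,(400,300))]))
s=sense();print(s["time"],s["tool_pos"],s["tcp_rot"],s["joint_pos"])
E
```

```text
top press_plate [(np.float64(0.8), array([425.2, 374.4,  30. ]))]
wrist press_plate [(np.float64(0.61), array([419.5, 368.7,  30. ]))]
top tray_floor [(np.float64(0.94), array([491.4, 379.2,  14. ]))]
wrist tray_floor [(np.float64(0.91), array([489. , 376.5,  14. ]))]
top marker_mid [(np.float64(0.62), array([477.5, 374.3,  22.5]))]
wrist marker_mid [(np.float64(0.88), array([485.8, 373.6,  22.5])), (np.float64(0.75), array([485.7, 377.1,  22.5]))]
43.55 [358.6 362.8 117.8] [-180.    -0.    50.1] [ 39.6  -2.9 105.7   0.   77.2  79.5]
```

View pics/p10.png

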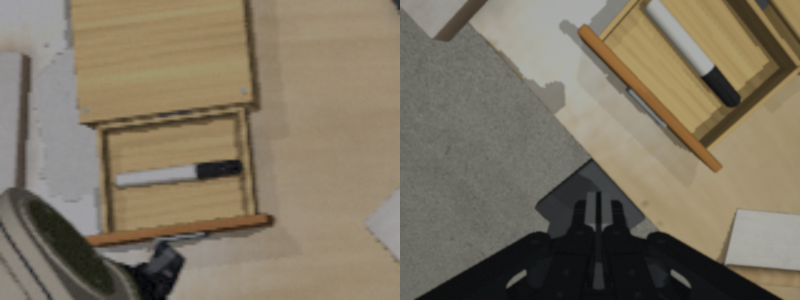

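The marker lies crosswise in the open drawer, at about (115–240, 172) in the left panel, and it's released. Next I'll square up in front of the plate and push the drawer in.

>>> step_arm(targets=[{"dp": [0, 0, 0], "fingers": 1, "angular": [0, 0, 0.055]}, {"dp": [0, 0, 0.1], "fingers": 1, "angular": [0, 0, 0.11]}, {"dp": [0, 0, 0.2], "fingers": 1, "angular": [0, 0, 0.165]}, {"dp": [0, 0, 0.35], "fingers": 1, "angular": [0, 0, 0.22]}, {"dp": [0, 0, 0.48], "fingers": 1, "angular": [0, 0, 0.25]}, {"dp": [0, 0, 0.54], "fingers": 1, "angular": [0, 0, 0.25]}, {"dp": [0, 0, 0.56], "fingers": 1, "angular": [0, 0, 0.25]}, {"dp": [0, 0, 0.56], "fingers": 1, "angular": [0, 0, 0.25]}], newtons=40)

```text
time: 44.55
tool_pos: [358.9, 363.2, 6.2]
tcp_rot: [-180.0, -0.0, 5.1]
ft_force: [0.1, -0.3, -0.5]
finger_gap: 0.1
grip_force: 0.0
```

>>> step_arm(targets=[{"dp": [0.06, 0, 0], "fingers": 1, "angular": [0, 0, 0]}, {"dp": [0.12, 0, 0], "fingers": 1, "angular": [0, 0, 0]}, {"dp": [0.16, 0, 0], "fingers": 1, "angular": [0, 0, 0]}, {"dp": [0.18, 0, 0], "fingers": 1, "angular": [0, 0, 0]}, {"dp": [0.195, 0, 0], "fingers": 1, "angular": [0, 0, 0]}, {"dp": [0.21, 0, 0], "fingers": 1, "angular": [0, 0, 0]}, {"dp": [0.225, 0, 0], "fingers": 1, "angular": [0, 0, 0]}, {"dp": [0.24, 0, 0], "fingers": 1, "angular": [0, 0, 0]}])

```text
time: 45.55
tool_pos: [406.3, 367.1, 5.6]
tcp_rot: [-180.0, 0.0, 5.0]
ft_force: [-0.0, 1.1, -0.4]
finger_gap: 0.0
grip_force: 0.0
```

Now 24 mm at 24 mm/s through contact.

>>> step_arm(targets=[{"dp": [0.015, 0, 0], "fingers": 1, "angular": [0, 0, 0]}, {"dp": [0.03, 0, 0], "fingers": 1, "angular": [0, 0, 0]}, {"dp": [0.045, 0, 0], "fingers": 1, "angular": [0, 0, 0]}, {"dp": [0.06, 0, 0], "fingers": 1, "angular": [0, 0, 0]}, {"dp": [0.075, 0, 0], "fingers": 1, "angular": [0, 0, 0]}, {"dp": [0.09, 0, 0], "fingers": 1, "angular": [0, 0, 0]}, {"dp": [0.105, 0, 0], "fingers": 1, "angular": [0, 0, 0]}, {"dp": [0.12, 0, 0], "fingers": 1, "angular": [0, 0, 0]}])

```text
time: 46.55
tool_pos: [430.3, 369.3, 5.6]
tcp_rot: [-180.0, 0.0, 5.0]
ft_force: [-3.8, 1.6, 0.4]
finger_gap: 0.1
grip_force: 1.8
```

>>> step_arm(targets=[{"dp": [0.015, 0, 0], "fingers": 1, "angular": [0, 0, 0]}, {"dp": [0.03, 0, 0], "fingers": 1, "angular": [0, 0, 0]}, {"dp": [0.045, 0, 0], "fingers": 1, "angular": [0, 0, 0]}, {"dp": [0.06, 0, 0], "fingers": 1, "angular": [0, 0, 0]}, {"dp": [0.075, 0, 0], "fingers": 1, "angular": [0, 0, 0]}, {"dp": [0.09, 0, 0], "fingers": 1, "angular": [0, 0, 0]}, {"dp": [0.105, 0, 0], "fingers": 1, "angular": [0, 0, 0]}, {"dp": [0.12, 0, 0], "fingers": 1, "angular": [0, 0, 0]}])

```text
time: 47.55
tool_pos: [454.3, 371.2, 5.6]
tcp_rot: [-180.0, 0.0, 5.0]
ft_force: [-4.2, 3.0, 0.6]
finger_gap: 0.0
grip_force: 1.9
```

>>> step_arm(targets=[{"dp": [0.015, 0, 0], "fingers": 1, "angular": [0, 0, 0]}, {"dp": [0.03, 0, 0], "fingers": 1, "angular": [0, 0, 0]}, {"dp": [0.045, 0, 0], "fingers": 1, "angular": [0, 0, 0]}, {"dp": [0.06, 0, 0], "fingers": 1, "angular": [0, 0, 0]}, {"dp": [0.075, 0, 0], "fingers": 1, "angular": [0, 0, 0]}, {"dp": [0.09, 0, 0], "fingers": 1, "angular": [0, 0, 0]}, {"dp": [0.105, 0, 0], "fingers": 1, "angular": [0, 0, 0]}, {"dp": [0.12, 0, 0], "fingers": 1, "angular": [0, 0, 0]}])

```text
time: 48.55
tool_pos: [478.1, 373.3, 5.6]
tcp_rot: [-180.0, 0.0, 5.0]
ft_force: [-4.7, 3.1, 0.6]
finger_gap: -0.5
grip_force: 2.1
```

>>> step_arm(targets=[{"dp": [0.015, 0, 0], "fingers": 1, "angular": [0, 0, 0]}, {"dp": [0.03, 0, 0], "fingers": 1, "angular": [0, 0, 0]}, {"dp": [0.045, 0, 0], "fingers": 1, "angular": [0, 0, 0]}, {"dp": [0.06, 0, 0], "fingers": 1, "angular": [0, 0, 0]}, {"dp": [0.075, 0, 0], "fingers": 1, "angular": [0, 0, 0]}, {"dp": [0.09, 0, 0], "fingers": 1, "angular": [0, 0, 0]}, {"dp": [0.105, 0, 0], "fingers": 1, "angular": [0, 0, 0]}, {"dp": [0.12, 0, 0], "fingers": 1, "angular": [0, 0, 0]}])

```text
time: 49.55
tool_pos: [501.4, 375.6, 5.5]
tcp_rot: [-180.0, 0.1, 5.0]
ft_force: [-7.3, 2.8, 3.2]
finger_gap: 0.1
grip_force: 3.6
```

>>> step_arm(targets=[{"dp": [0.012, 0, 0], "fingers": 1, "angular": [0, 0, 0]}, {"dp": [0.022, 0, 0], "fingers": 1, "angular": [0, 0, 0]}, {"dp": [0.031, 0, 0], "fingers": 1, "angular": [0, 0, 0]}, {"dp": [0.039, 0, 0], "fingers": 1, "angular": [0, 0, 0]}, {"dp": [0.046, 0, 0], "fingers": 1, "angular": [0, 0, 0]}, {"dp": [0.052, 0, 0], "fingers": 1, "angular": [0, 0, 0]}, {"dp": [0.055, 0, 0], "fingers": 1, "angular": [0, 0, 0]}, {"dp": [0.055, 0, 0], "fingers": 1, "angular": [0, 0, 0]}])

```text
time: 50.55
tool_pos: [512.9, 376.3, 5.6]
tcp_rot: [180.0, 0.0, 5.0]
ft_force: [-4.0, 2.1, 0.9]
finger_gap: -0.0
grip_force: 2.0
```

>>> step_arm(targets=[{"dp": [0.003, 0, 0], "fingers": 1, "angular": [0, 0, 0]}, {"dp": [0.005, 0, 0], "fingers": 1, "angular": [0, 0, 0]}, {"dp": [0.007, 0, 0], "fingers": 1, "angular": [0, 0, 0]}, {"dp": [0.009, 0, 0], "fingers": 1, "angular": [0, 0, 0]}, {"dp": [0.011, 0, 0], "fingers": 1, "angular": [0, 0, 0]}, {"dp": [0.012, 0, 0], "fingers": 1, "angular": [0, 0, 0]}, {"dp": [0.012, 0, 0], "fingers": 1, "angular": [0, 0, 0]}, {"dp": [0.012, 0, 0], "fingers": 1, "angular": [0, 0, 0]}])

```text
time: 51.55
tool_pos: [515.2, 376.5, 5.6]
tcp_rot: [180.0, 0.0, 5.0]
ft_force: [-3.2, 1.5, 0.9]
finger_gap: -0.2
grip_force: 2.0
```

>>> step_arm(targets=[{"dp": [0.001, 0, 0], "fingers": 1, "angular": [0, 0, 0]}, {"dp": [0.003, 0, 0], "fingers": 1, "angular": [0, 0, 0]}, {"dp": [0.005, 0, 0], "fingers": 1, "angular": [0, 0, 0]}, {"dp": [0.006, 0, 0], "fingers": 1, "angular": [0, 0, 0]}, {"dp": [0.007, 0, 0], "fingers": 1, "angular": [0, 0, 0]}, {"dp": [0.008, 0, 0], "fingers": 1, "angular": [0, 0, 0]}, {"dp": [0.008, 0, 0], "fingers": 1, "angular": [0, 0, 0]}, {"dp": [0.008, 0, 0], "fingers": 1, "angular": [0, 0, 0]}])

```text
time: 52.55
tool_pos: [516.2, 376.6, 5.5]
tcp_rot: [180.0, 0.1, 5.0]
ft_force: [-7.4, 0.8, 3.8]
finger_gap: -0.2
grip_force: 3.6
```

>>> step_arm(targets=[{"dp": [0.001, 0, 0], "fingers": 1, "angular": [0, 0, 0]}, {"dp": [0.002, 0, 0], "fingers": 1, "angular": [0, 0, 0]}, {"dp": [0.003, 0, 0], "fingers": 1, "angular": [0, 0, 0]}, {"dp": [0.004, 0, 0], "fingers": 1, "angular": [0, 0, 0]}, {"dp": [0.005, 0, 0], "fingers": 1, "angular": [0, 0, 0]}, {"dp": [0.006, 0, 0], "fingers": 1, "angular": [0, 0, 0]}, {"dp": [0.006, 0, 0], "fingers": 1, "angular": [0, 0, 0]}, {"dp": [0.006, 0, 0], "fingers": 1, "angular": [0, 0, 0]}])

```text
time: 53.55
tool_pos: [516.7, 376.6, 5.5]
tcp_rot: [180.0, 0.1, 5.0]
ft_force: [-9.8, 0.3, 5.6]
finger_gap: -0.1
grip_force: 5.2
```

>>> step_arm(targets=[{"dp": [0, 0, -0.002], "fingers": 1, "angular": [0, 0, 0]}, {"dp": [0.001, 0, -0.002], "fingers": 1, "angular": [0, 0, 0]}, {"dp": [0.002, 0, -0.002], "fingers": 1, "angular": [0, 0, 0]}, {"dp": [0.003, 0, -0.002], "fingers": 1, "angular": [0, 0, 0]}, {"dp": [0.0035, 0, -0.002], "fingers": 1, "angular": [0, 0, 0]}, {"dp": [0.0035, 0, -0.002], "fingers": 1, "angular": [0, 0, 0]}, {"dp": [0.0035, 0, -0.002], "fingers": 1, "angular": [0, 0, 0]}, {"dp": [0.0035, 0, -0.002], "fingers": 1, "angular": [0, 0, 0]}])

```text
time: 54.55
tool_pos: [516.8, 376.6, 5.5]
tcp_rot: [180.0, 0.2, 5.0]
ft_force: [-11.7, 0.7, 4.6]
finger_gap: 0.2
grip_force: 5.8
```

>>> step_arm(targets=[{"dp": [0.001, 0, 0], "fingers": 1, "angular": [0, 0, 0]}, {"dp": [0.001, 0, 0], "fingers": 1, "angular": [0, 0, 0]}, {"dp": [0.001, 0, 0], "fingers": 1, "angular": [0, 0, 0]}, {"dp": [-0.03, 0, 0], "fingers": 1, "angular": [0, 0, 0]}, {"dp": [-0.07, 0, 0], "fingers": 1, "angular": [0, 0, 0]}, {"dp": [-0.12, 0, 0], "fingers": 1, "angular": [0, 0, 0]}, {"dp": [-0.2, 0, 0], "fingers": 1, "angular": [0, 0, 0]}, {"dp": [-0.25, 0, 0], "fingers": 1, "angular": [0, 0, 0]}])

```text
time: 55.55
tool_pos: [468.5, 372.4, 6.3]
tcp_rot: [-180.0, -0.0, 5.0]
ft_force: [0.4, 0.2, -0.2]
finger_gap: -0.1
grip_force: 0.0
```

```bash
python3 - <<'E'
from h import *
np.set_printoptions(precision=1,suppress=True)
w=snapshot("wrist");cv2.imwrite("pics/w11.png",w)
for k in range(3):
    snapshot("wrist");print([(np.round(d["conf"],2),onz("wrist",d["at"],30)) for d in pinpoint("wrist","press_plate")[:2]],sense()["ft_force"],sense()["time"])
E
```

```text
[(np.float64(0.61), array([511. , 377.4,  30. ]))] [-1.3  0.7 -0. ] 55.7
[(np.float64(0.75), array([510.8, 375.7,  30. ]))] [-0.7  0.5  0.3] 55.8
[(np.float64(0.64), array([508.5, 375.7,  30. ]))] [-0.3  0.3 -0.5] 55.9
```

View pics/w11.png

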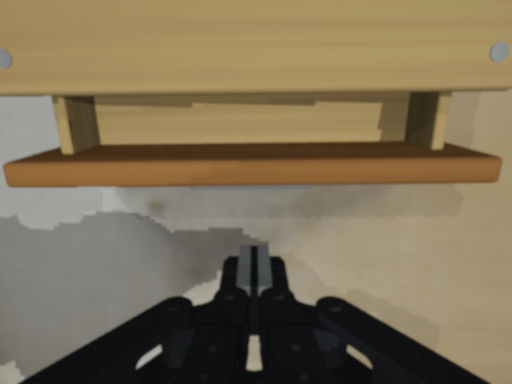

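The drawer front stands at (250, 165), back at its latched place (x≈510) and steady, with the gripper clear. I'm handing in.

```bash
python3 -c "from bench import *;print(hand_in())"
```

```text
the job is handed in; nothing more can be done
None
```

The drawer sprang open, the marker was laid crosswise in it and let go, and the drawer was pushed shut and stayed at its latched place; the job was handed in at about 56 s with force readings under about 13 N, but no verdict was returned.

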